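# Clear the feed ramp of the sole splitter and load a sole blank

## Task

Three offcuts litter the feed ramp of the sole-splitting machine, under its clear guard. Take the scraper block, reach in under the guard, press it down on the plate and wipe all three offcuts sideways off the ramp into the empty metal scrap tray (not into the stock box on the other side), without touching them with the fingers; then push the sole blank up the ramp, without lifting it, and press it firmly home so that it lies square against the top stop. Finish with the scraper standing upright on the bench, and leave everything else where it is.

Things in the scene. Friction and masses are not known exactly. Their poses are not given: they have to be found in the camera images.
- ramp: the bright steel feed plate, fixed, sloping 6 degrees up away from the robot. Origin on its upper surface at the middle of the foot of the top stop; x runs up the slope, y across to the left, z normal to the plate. The surface spans x -300 to +10 mm, y -110 to +110 mm, side edges open; 10 mm thick. Guard posts stand at x = 22, y = +-105 mm; a gear housing beyond the stop.
- guard_edge (a point): middle of the front lower edge of the fixed clear guard over the ramp's top end, 78 mm above the plate and 98 mm before the stop; axes as the ramp's. From here a 5 mm clear sheet runs 128 mm up the slope, 240 mm wide, and a 5 mm clear screen rises 108 mm. A vertical gripper meets the screen: lean it back towards the robot to reach in.
- stop: the fixed top stop, a dark steel bar 160 mm wide (y) and 14 mm high on the ramp; its front face is the plane x = 0 of its frame, which is the same frame as the ramp's.
- tray: the empty scrap tray, fixed, bare metal, open on top, on the bench on one or the other side of the ramp, its near wall just under the ramp's edge: 200 mm (x, along the ramp) by 120 mm (y), 24 mm high, 5 mm walls. Origin at the centre of its underside.
- stock: the stock box, fixed, wooden, on the ramp's other side: same outside size as the tray, four compartments filled with heel lifts. It is not for scrap. Origin at the centre of its underside.
- scraper_grip (a point): the scraper's grip point, 40 mm above its flat underside. Loose, 0.25 kg, standing on the bench: a steel bar 125 mm long (x), 30 mm thick (y), 24 mm high with a flat nose 100 mm ahead of this point and its rear end 25 mm behind; on the rear a wooden grip 50 mm long, 30 mm thick, top at 58 mm, centred here. x to the nose, z up. Grip it across the 30 mm.
- scraper_nose (a point): the middle of the lower edge of the scraper's nose (same axes as the grip).
- blank_center (a point): the sole blank, loose, about 0.2 kg: a flat brown and black slab 115 mm (x) by 84 mm (y), 16 mm thick, lying low on the ramp with its straight front edge up the slope. The point is its centre, half-way up; x points to the front edge, z is normal to it.
- blank_front (a point): the middle of the lower edge of the blank's front face (57.5 mm ahead of the centre), which has to meet the stop.
- blank: the same sole blank; origin at the centre of its underside.
- scraper: the same scraper block; origin on its underside, 40 mm below the grip point.
- chip1: an offcut of sole board, loose, 25 g: a flat bar 64 by 26 mm, 7 mm thick, lying on the ramp under the guard. Origin at the centre of its underside, x along its length.
- chip2: another offcut, 60 by 22 mm, 7 mm thick; same axes.
- chip3: another offcut, 66 by 24 mm, 7 mm thick; same axes.
- brush: a brush lying on the bench, 170 mm long; bystander..
- spool: a thread spool, 44 mm wide, 70 mm high; bystander.
- tin: a low polish tin, 72 mm wide, 30 mm high; bystander.
- glue: a glue bottle, 76 mm wide, 170 mm high; bystander.
- last: a wooden shoe last, about 210 mm long, 90 mm high; bystander.
- hammer: a hammer lying on the bench; bystander.
- spanner: a spanner lying on the bench, 160 mm long; bystander.
Not all that is in view belongs to the job. What is shaped like the scraper but orange or turquoise is not meant.

How it is judged:
By the outcome, as a careful person would: the job done as asked, in the order asked, and still so for the second after the job is handed in, with the robot touching nothing.
It also fails if it takes over 72 s, if anything falls off the work surface, if the arm or the gripper's body presses on something with over 40 N, if the wrist force passes 120 N, or if a joint passes its speed limit or range.

## Robot

A 6-joint arm with a two-finger parallel gripper is mounted at the origin on the work surface. World frame = base frame: x ahead of the robot, y to its left, z up, the work surface at z = 0. Lengths are in m, angles in rad, forces in N, time in s.
With the tool pointing down it reaches from about 0.35 to 0.725 m from the base axis. Payload 4.3 kg.
Tool frame: the origin (TCP) lies on the mounting face of the last link; the fingertips stand 173 mm ahead of it and the grasp point (between the pads) lies 155 mm ahead of it; x points along the fingers, y is the direction in which the jaws open and shut, and the axes are right-handed (so a half turn about x gives the same grasp; the last joint's range is limited). The gripper opens to 85 mm and grips with 20 to 120 N. Pads are 22 mm wide; open, the fingers measure 114 mm over their backs; the gripper's body (76 mm by 85 mm) begins 54 mm behind the grasp point. The pads swing forward as they close: fully open they stand 13 mm farther back than shut.
Start: joints at [-1.417, 0.377, 0.081, 1.274, 0, 1.46], TCP at [0.15, -0.555, 0.405] pointing down, gripper open.
Joint ranges: [-2.72, 2.72], [-0.84, 1.66], [-1.02, 1.22], [-1.77, 2.12], [-1.37, 1.28], [-3.14, 3.14]. Speed limits (rad/s): [2.57, 2.57, 3.14, 3.14, 3.14, 3.14].

## Interface

Orientations are given as [roll, pitch, yaw] about the fixed x, y, z axes, in that order (R = Rz(yaw) Ry(pitch) Rx(roll)).
In Python, from cell import bot gives the robot as it stands. The module is installed in compiled form; this text tells all that it offers. Calls block until the motion is done:
- bot.move_to(position, orientation): joint-space move of the TCP to a pose.
- bot.line_to(position, rot=None, speed=0.15, until_force=None): straight line of the TCP; rot=None keeps the orientation; speed is the mean speed in m/s. With until_force (N) it stops when the force on the tool has changed by that much, and returns True; else False.
- bot.move_j(angles): joint-space move.
- bot.gripper_open() and bot.grasp(f_grip=None): open the fingers fully, or close them until they stop; f_grip is the grip in N (None keeps the last).
- bot.sleep(seconds).
- bot.inverse_kinematics(position, orientation): joint angles nearest the present ones, or None.
- bot.read_state(): the state.
- bot.capture(name): name is "scene" or "top"; returns a dict with "color" (384x512x3 uint8, red, green, blue), "z_map" (384x512 float32, m along the optical axis (not along the pixel's ray), 0 where there is no reading), "mtx" (3x3 intrinsics, pixels), "eye" and "orientation" of the camera in the world. Camera axes: x right, y up, looking along -z (the intrinsics and any distortion apply to the point x, -y, -z); pixel columns grow to the right and rows downward; lengths in m; the calibration is good to about 2 mm. A picture is of the moment at which its call begins.
A pose or a line that the arm cannot do raises bot.PlanningError and nothing moves.
- bot.finish_job(): hands the job in, once; it reports no verdict.
Trained networks look in a picture, given as the dict that the camera call returned (one of the last four; its "shot" number tells which), for a name from the list of things; names that differ only in an ending like _2 or _b are one class to them, and where a whole thing is asked for, a point or a joint stands for the part that bears it (a point fixed in the world has none). Each returns a list of dicts, best first, with "p" (0 to 1); they miss things now and then, are a little off and sometimes report something else, mostly with a low value. They report only what shows in the picture. A call takes as long as a camera call. They do not tell look-alikes from the thing itself.
- bot.find_in(picture, target): "point" ([x, y, z] in m, in world coordinates, good to about 4 mm: the middle of the surface that is visible of it).
The state is a dict: "time": time; "joints": joint angles; "joint_velocities": joint speeds; "tau": joint torques, N m; "position": TCP position; "tcp_rot": TCP orientation; "ft_force": force on the tool from outside, world axes, zero at the start; "wrist_torque": the same for the moment, N m; "width": finger opening in m.
Only numpy, scipy, OpenCV 4.12 (cv2) and the standard library are available. Lean on these libraries where they do the work, as an engineer would, in place of code of your own. Each camera call takes 0.05 s, during which the arm holds its last target. There are 200 camera calls.

## Working session

There is one attempt and no reset: what is moved stays moved. The work goes in short steps, each a Python script; the robot and the scene stay as the last script left them, time stands still between calls to the robot, and variables do not carry over. Pictures are saved under pics/ and viewed, about 8 in all and at most 12, crops included, and the job is handed in when it is done.

```bash
mkdir -p pics
cat > h.py <<'E'
import numpy as np, cv2
from cell import bot
from scipy.spatial.transform import Rotation as R
def Rc(p):
    o=np.array(p["orientation"],float)
    return o if o.shape==(3,3) else (R.from_euler('xyz',o).as_matrix() if o.size==3 else R.from_quat(o).as_matrix())
def cloud(p):
    z=p["z_map"];K=np.array(p["mtx"]);v,u=np.mgrid[:z.shape[0],:z.shape[1]]
    c=np.stack([(u-K[0,2])/K[0,0]*z,-(v-K[1,2])/K[1,1]*z,-z],-1)
    w=c@Rc(p).T+np.array(p["eye"]); w[z==0]=np.nan
    return w
def save(p,n): cv2.imwrite(f"pics/{n}.png",p["color"][:,:,::-1])
E
python3 - <<'E'
from h import *
for n in("scene","top"):
    p=bot.capture(n);save(p,n+"0");print(n,p["mtx"],p["eye"],p["orientation"],[k for k in p])
    np.savez(f"{n}0.npz",w=cloud(p),c=p["color"])
    for t in "ramp guard_edge stop tray stock scraper_grip scraper_nose blank_center blank_front chip1 chip2 chip3 scraper".split():
        print(t,[(np.round(d["point"],3).tolist(),round(d["p"],2)) for d in bot.find_in(p,t)[:4]])
print(bot.read_state())
E
```

```text
scene [[483.88369814   0.         252.67396417]
 [  0.         483.88369814 197.76206322]
 [  0.           0.           1.        ]] [1.24659271 1.22227174 1.08877783] [ 0.96653234 -0.02414739  2.63233118] ['color', 'z_map', 'mtx', 'eye', 'orientation', 'shot']
ramp [([0.636, -0.034, 0.137], 0.69)]
guard_edge [([0.634, -0.038, 0.139], 0.56)]
stop [([0.735, -0.101, 0.07], 0.49)]
tray [([0.518, 0.371, 0.025], 0.72), ([0.629, 0.084, 0.006], 0.57), ([0.368, -0.404, 0.023], 0.24)]
stock [([0.705, -0.248, 0.021], 0.6), ([0.734, -0.101, 0.07], 0.21), ([0.518, 0.372, 0.024], 0.18)]
scraper_grip [([0.345, 0.463, 0.029], 0.89), ([0.515, 0.371, 0.026], 0.78), ([0.368, 0.291, 0.025], 0.76), ([0.503, -0.064, 0.051], 0.57)]
scraper_nose [([0.519, 0.368, 0.027], 0.91), ([0.372, 0.292, 0.024], 0.75), ([0.342, 0.468, 0.024], 0.75)]
blank_center [([0.503, -0.064, 0.05], 0.62)]
blank_front [([0.503, -0.061, 0.051], 0.6)]
chip1 [([0.379, -0.306, 0.02], 0.72), ([0.635, -0.038, 0.138], 0.26)]
chip2 [([0.379, -0.306, 0.02], 0.72), ([0.635, -0.038, 0.138], 0.26)]
chip3 [([0.379, -0.306, 0.02], 0.72), ([0.63
[... 1178 characters left out ...]
 0.446, 0.024], 0.56)]
{'time': 1.4, 'joints': array([-1.41729249e+00,  3.77318699e-01,  8.10166979e-02,  1.27440220e+00,
       -1.24288549e-05,  1.46050366e+00]), 'joint_velocities': array([-6.04315805e-05,  1.18503856e-03,  3.37605448e-04, -1.20499359e-03,
       -1.84539833e-05, -2.05053304e-03]), 'tau': array([ 9.24826236e-04, -4.63512540e+01,  2.70150822e+01,  3.68047240e-04,
       -9.66686639e-05, -4.41981598e-06]), 'position': array([ 0.14994228, -0.55513363,  0.40472516]), 'tcp_rot': array([ 1.3264051 ,  1.57070336, -1.55139105]), 'ft_force': array([ 0.28977868, -0.0651465 , -0.18921342]), 'wrist_torque': array([-0.00127701,  0.00307781, -0.00450577]), 'width': 0.08537268166891343}
```

View pics/scene0.png

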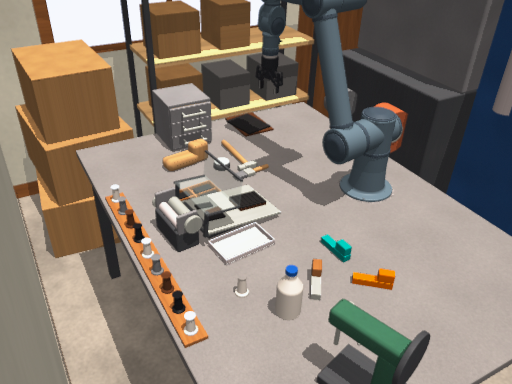

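View pics/top0.png

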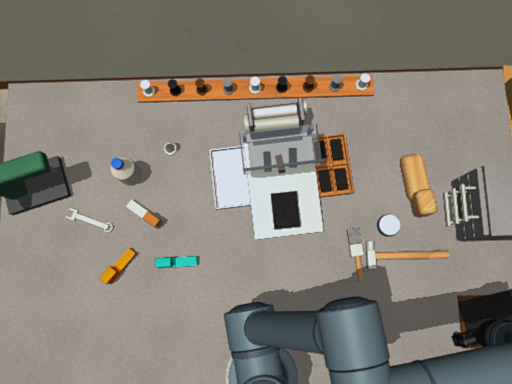

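The top view shows the real scraper (steel with brown grip) at about (143,213). The tray is on the left (+y) at (231,177) and the stock box on the right at (335,165). The chips are under the guard at about (265,158), (281,163) and (293,157), and the blank is at (286,210).

Run:
```python
from h import *
import numpy as np,cv2
d=np.load("top0.npz");c=d["c"]
a=cv2.resize(c[95:245,200:360],None,fx=5,fy=5,interpolation=cv2.INTER_CUBIC)
cv2.imwrite("pics/crop1.png",a[:,:,::-1][:600] if 0 else cv2.resize(a,(640,600))[:,:,::-1])
w=d["w"]
np.set_printoptions(precision=3,suppress=True,linewidth=200)
for (u,v) in [(260,190),(310,190),(260,230),(315,228),(286,210),(262,158),(280,160),(300,160),(270,170),(270,150),(245,150),(300,140),(230,175),(212,150),(137,207),(152,220),(160,224),(133,203),(100,200)]: print(u,v,w[v,u],c[v,u])
# ramp plane fit from open bright region
P=np.vstack([w[180:190,256:316].reshape(-1,3),w[190:232,256:268].reshape(-1,3),w[190:228,304:316].reshape(-1,3)]);P=P[~np.isnan(P).any(1)]
A=np.c_[P[:,:2],np.ones(len(P))];k,r,_,_=np.linalg.lstsq(A,P[:,2],rcond=None);print(k,np.sqrt(r/len(P)),np.degrees(np.arctan(np.hypot(*k[:2]))),np.degrees(np.arctan2(k[1],k[0])))
# blank: dark px
b=cv2.resize(c[185:240,120:175],None,fx=8,fy=8,interpolation=cv2.INTER_CUBIC)
cv2.imwrite("pics/crop2.png",b[:,:,::-1])
```

```text
260 190 [ 0.574 -0.009  0.05 ] [217 224 224]
310 190 [ 0.571 -0.169  0.038] [217 224 219]
260 230 [ 0.448 -0.005  0.026] [215 224 224]
315 228 [ 0.45  -0.181  0.025] [215 223 222]
286 210 [ 0.507 -0.089  0.047] [36 35 33]
262 158 [ 0.657 -0.018  0.134] [160 164 161]
280 160 [ 0.649 -0.072  0.137] [107  91  85]
300 160 [ 0.648 -0.133  0.131] [166 170 168]
270 170 [ 0.614 -0.04   0.159] [72 75 79]
270 150 [ 0.682 -0.043  0.133] [161 166 162]
245 150 [0.682 0.034 0.14 ] [216 225 230]
300 140 [ 0.71  -0.135  0.136] [141 144 144]
230 175 [ 0.636  0.089 -0.002] [216 224 235]
212 150 [0.715 0.145 0.029] [151 142 136]
137 207 [0.533 0.388 0.031] [217 224 214]
152 220 [0.486 0.333 0.061] [213 128  64]
160 224 [0.477 0.316 0.02 ] [56 56 51]
133 203 [0.547 0.403 0.024] [217 225 214]
100 200 [ 0.564  0.518 -0.001] [158 150 143]
[ 0.107  0.01  -0.019] [0.004] 6.141221302514022 5.539212781014202
```

View pics/crop1.png

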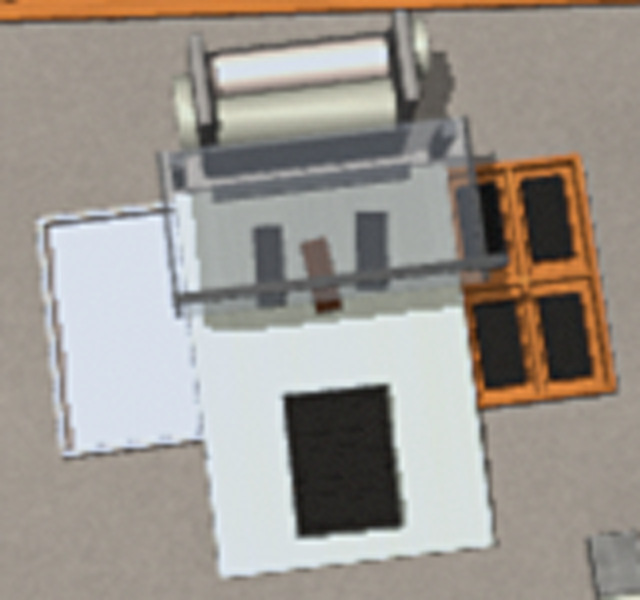

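View pics/crop2.png

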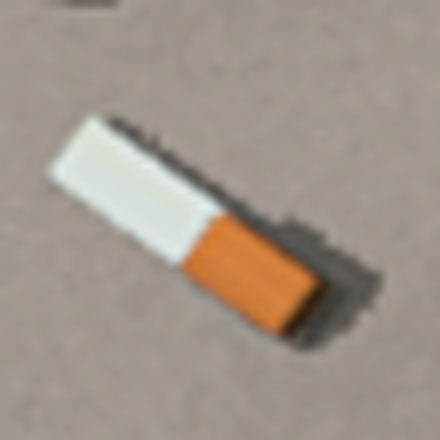

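Crop1 shows the ramp's lower corners at (220,577) and (495,545), the chips at (269,265), (322,275) and (372,250), and the blank's front edge near y=390. Crop2 shows the scraper's nose at the upper left and its grip at the lower right. Next I'll compute the poses and check reach.

```bash
cat > poses.py <<'E'
from h import *
from scipy.optimize import least_squares
Kt=490.75495889;C=(255.17741911,193.23177634);eye=np.array([0.2988736,-0.00352434,1.58943587]);Rt=R.from_euler('xyz',[0.16997496,0.01126573,-1.59755985]).as_matrix()
def proj(X):
    c=(np.atleast_2d(X)-eye)@Rt
    return np.c_[C[0]+Kt*c[:,0]/-c[:,2],C[1]-Kt*c[:,1]/-c[:,2]]
def px1(a): return (np.atleast_2d(a)+.5)/4-.5+[200,95]
def px2(a): return (np.atleast_2d(a)+.5)/8-.5+[120,185]
def unp(px,f,z):   # px, frame (R,t), local plane height z -> local coords
    out=[]
    for u,v in px:
        d=Rt@np.array([(u-C[0])/Kt,-(v-C[1])/Kt,-1]);n=f[0][:,2];s=(z-n@(eye-f[1]))/(n@d);out.append(f[0].T@(eye+s*d-f[1]))
    return np.array(out)
W=(np.eye(3),np.zeros(3))
def rampR(yaw): return R.from_euler('ZY',[yaw,-np.radians(6)]).as_matrix()
d=np.load("top0.npz");w=d["w"]
P=np.vstack([w[180:190,256:316].reshape(-1,3),w[190:232,256:268].reshape(-1,3),w[190:228,304:316].reshape(-1,3)]);cen=np.nanmedian(P,0);cm=np.nanmean(P,0)
cor=px1([[220,577],[495,545]]);L=px1([[203,330]]);Rr=px1([[467,312]])
def res(q):
    Rm=rampR(q[0]);t=q[1:4];f=(Rm,t)
    e1=proj(t+np.array([[-.3,.11,0],[-.3,-.11,0]])@Rm.T)-cor
    l=unp(np.vstack([L,Rr]),f,0)
    h=Rm[:,2]@(cm-t)
    return np.r_[e1.ravel(),(l[0,1]-.11)*320,(l[1,1]+.11)*320,h*1000]
q=least_squares(res,[.1,.72,-.1,.07]).x
ramp=(rampR(q[0]),q[1:4])
E
python3 - <<'E'
from poses import *
np.set_printoptions(precision=3,suppress=True,linewidth=200)
print("ramp",q,res(q))
g=lambda pts,z:unp(px1(pts),ramp,z)*1000
print("stop top front L/R",g([[213,197],[411,177]],.014))
for n,p in dict(c1=[[254,228],[281,225],[287,302],[260,305]],c2=[[302,242],[326,238],[341,308],[317,312]],c3=[[356,212],[387,212],[387,288],[357,290]]).items(): print(n,g(p,.007))
print("blank",g([[284,396],[388,385],[403,526],[299,537]],.016))
print("tray rim",g([[37,218],[63,458],[168,207],[200,440]],-.02))
G=px2([[222,213],[325,282],[280,338],[183,265]]);N=px2([[50,170],[95,115]])
gt=unp(G,W,.058);nt=unp(N,W,.024);gb=unp(px2([[222,213],[183,265]]),W,.024)
print("grip top",gt,gt.mean(0),"nose",nt,nt.mean(0))
for z0 in [0]:
    v=nt.mean(0)-gt.mean(0);print("len",np.hypot(*v[:2]),"yaw",np.degrees(np.arctan2(v[1],v[0])))
w=d["w"];c=d["c"].astype(int)
m=(c[...,0]>150)&(c[...,0]-c[...,2]>60);m[:, :140]=0;m[:,165:]=0;m[:205]=0;m[230:]=0
v,u=np.nonzero(m);print("orange med z",np.nanmedian(w[m],0),m.sum())
E
```

```text
ramp [ 0.072  0.728 -0.077  0.057] [ 0.31  -0.594  0.298  0.532 -1.54   0.94   0.051]
stop top front L/R [[ -0.088  86.722  14.   ]
 [  0.245 -72.292  14.   ]]
c1 [[-27.116  56.431   7.   ]
 [-26.853  34.66    7.   ]
 [-89.041  36.159   7.   ]
 [-89.298  57.875   7.   ]]
c2 [[-42.175  19.312   7.   ]
 [-40.873  -0.144   7.   ]
 [-98.119  -6.289   7.   ]
 [-99.411  13.122   7.   ]]
c3 [[-22.373 -26.229   7.   ]
 [-24.84  -50.956   7.   ]
 [-85.781 -44.544   7.   ]
 [-85.    -20.509   7.   ]]
blank [[-164.262   46.497   16.   ]
 [-163.748  -36.388   16.   ]
 [-275.789  -36.491   16.   ]
 [-276.266   46.004   16.   ]]
tray rim [[   2.659  230.874  -20.   ]
 [-194.308  228.141  -20.   ]
 [   1.055  123.688  -20.   ]
 [-190.801  116.429  -20.   ]]
grip top [[0.514 0.348 0.058]
 [0.486 0.308 0.058]
 [0.464 0.325 0.058]
 [0.494 0.364 0.058]] [0.49  0.336 0.058] nose [[0.539 0.426 0.024]
 [0.561 0.408 0.024]] [0.55  0.417 0.024]
len 0.10076083517921716 yaw 53.46164393241096
orange med z [0.49  0.338 0.057] 132
```

```bash
cat >> poses.py <<'E'
def rz(y): return R.from_euler('z',y).as_matrix()
def tcp(Rs,grip,a,sgn=1):
    x=np.array([np.sin(a),0,-np.cos(a)]);y=np.array([0,sgn,0]);T=Rs@np.c_[x,y,np.cross(x,y)]
    return grip-.155*T[:,0], R.from_matrix(T).as_euler('xyz')
def onramp(nose_x,y,h,a,sgn=1): # underside h above plate
    return tcp(ramp[0],ramp[1]+ramp[0]@np.array([nose_x-.1,y,.04+h]),a,sgn)
SY=np.radians(53.5);SG=np.array([.4895,.3365,.040])
E
python3 - <<'E'
from poses import *
np.set_printoptions(precision=2,suppress=True,linewidth=200)
for a in (35,42,48):
  for s in (1,-1):
    A=np.radians(a);print(a,s)
    T={"pick":tcp(rz(SY),SG,A,s),"pre":tcp(rz(SY),SG+[0,0,.12],A,s)}
    for n,(x,y,h) in dict(inr=(-.2,-.075,.015),ins=(-.010,-.075,.003),end=(-.01,.115,.0),out=(-.15,.115,.03),hi=(-.3,.06,.15),pushA=(-.29,.005,.002),pushA2=(-.29,.005,.1),pushB=(-.115,.005,.002)).items(): T[n]=onramp(x,y,h,A,s)
    for n,(p,o) in T.items():
        j=bot.inverse_kinematics(p,o);print(n,np.round(p,3),j)
E
```

```text
35 1
pick [0.44 0.27 0.17] [ 0.33  0.33 -0.88 -0.16  0.33 -0.51]
pre [0.44 0.27 0.29] [ 0.33  0.11 -0.73  0.21  0.33 -0.51]
inr [ 0.33 -0.18  0.2 ] None
ins [ 0.52 -0.17  0.21] [-0.52  0.3  -0.83 -0.18  0.38 -0.47]
end [0.51 0.02 0.2 ] [-0.11  0.23 -0.97 -0.34  0.12 -0.14]
out [0.36 0.01 0.22] None
hi [ 0.2  -0.05  0.32] None
pushA [ 0.23 -0.11  0.17] None
pushA2 [ 0.22 -0.11  0.27] None
pushB [ 0.41 -0.1   0.19] None
35 -1
pick [0.44 0.27 0.17] [ 0.33  0.33 -0.88 -0.16  0.33  2.63]
pre [0.44 0.27 0.29] [ 0.33  0.11 -0.73  0.21  0.33  2.63]
inr [ 0.33 -0.18  0.2 ] None
ins [ 0.52 -0.17  0.21] [-0.52  0.3  -0.83 -0.18  0.38  2.67]
end [0.51 0.02 0.2 ] [-0.11  0.23 -0.97 -0.34  0.12  3.  ]
out [0.36 0.01 0.22] None
hi [ 0.2  -0.05  0.32] None
pushA [ 0.23 -0.11  0.17] None
pushA2 [ 0.22 -0.11  0.27] None
pushB [ 0.41 -0.1   0.19] None
42 1
pick [0.43 0.25 0.15] [ 0.29  0.35 -0.99 -0.4   0.41 -0.5 ]
pre [0.43 0.25 0.28] [ 0.29  0.09 -0.85  0.01  0.41 -0.5 ]
inr [ 0.32 -0.18  0.18] None
ins [ 0.51 -0.17  0.19] [-0.56  0.32 -0.94 -0.43  0.45 -0.45]
end [0.49 0.02 0.19] None
out [0.35 0.01
[... 470 characters left out ...]
0.21 -0.11  0.26] None
pushB [ 0.4  -0.1   0.18] None
48 1
pick [0.42 0.24 0.14] None
pre [0.42 0.24 0.26] [ 0.26  0.09 -0.96 -0.19  0.48 -0.49]
inr [ 0.3  -0.18  0.17] None
ins [ 0.49 -0.17  0.18] None
end [0.48 0.02 0.18] None
out [0.34 0.01 0.19] None
hi [ 0.18 -0.06  0.3 ] None
pushA [ 0.21 -0.11  0.15] None
pushA2 [ 0.2  -0.11  0.25] None
pushB [ 0.39 -0.1   0.17] None
48 -1
pick [0.42 0.24 0.14] None
pre [0.42 0.24 0.26] [ 0.26  0.09 -0.96 -0.19  0.48  2.65]
inr [ 0.3  -0.18  0.17] None
ins [ 0.49 -0.17  0.18] None
end [0.48 0.02 0.18] None
out [0.34 0.01 0.19] None
hi [ 0.18 -0.06  0.3 ] None
pushA [ 0.21 -0.11  0.15] None
pushA2 [ 0.2  -0.11  0.25] None
pushB [ 0.39 -0.1   0.17] None
```

```bash
cat >> poses.py <<'E'
def fing(x,y,tip,a,sgn=1): # fingertip end centre at ramp (x,y,tip)
    X=np.array([np.sin(a),0,-np.cos(a)]);Y=np.array([0,sgn,0]);T=ramp[0]@np.c_[X,Y,np.cross(X,Y)]
    return ramp[1]+ramp[0]@np.array([x,y,tip])-.173*T[:,0],R.from_matrix(T).as_euler('xyz')
E
python3 - <<'E'
from poses import *
np.set_printoptions(precision=2,suppress=True,linewidth=200)
for a in (30,33,35):
    A=np.radians(a);print(a)
    T={"pick":tcp(rz(SY),SG,A),"pre":tcp(rz(SY),SG+[0,0,.1],A),"hi":tcp(rz(SY),SG+[0,0,.3],A),"mid":onramp(-.014,.0,.25,A)}
    for n,(x,y,h) in dict(rhi=(-.014,-.15,.25),rlow=(-.014,-.15,.01),ins=(-.014,-.075,.003),end=(-.014,.115,.0),ex=(-.014,.16,.02),exhi=(-.014,.16,.25)).items(): T[n]=onramp(x,y,h,A)
    for n,(p,o) in T.items():
        j=bot.inverse_kinematics(p,o);print(n,np.round(p,3),j)
for a in (-10,0,10,15,20,25):
    for x in (-.30,-.2,-.12): print(a,x,bot.inverse_kinematics(*fing(x,.005,.006,np.radians(a))))
# heights near machine
w=d["w"];print("max z zone x>.72",np.nanpercentile(w[95:150,235:330,2],[50,95,99.5]),"bottle",w[168,122])
E
```

```text
30
pick [0.44 0.27 0.17] [ 0.36  0.33 -0.79 -0.    0.27 -0.51]
pre [0.44 0.27 0.27] [ 0.36  0.16 -0.67  0.29  0.27 -0.51]
hi [0.44 0.27 0.47] [ 0.36  0.01 -0.28  0.83  0.27 -0.51]
mid [ 0.49 -0.09  0.46] [-0.39 -0.08 -0.45  0.63  0.26 -0.38]
rhi [ 0.5  -0.24  0.46] [-0.66  0.07 -0.28  0.72  0.4  -0.63]
rlow [ 0.53 -0.24  0.22] [-0.63  0.34 -0.64  0.09  0.39 -0.6 ]
ins [ 0.53 -0.17  0.21] [-0.5   0.29 -0.75 -0.02  0.33 -0.48]
end [0.51 0.02 0.21] [-0.11  0.22 -0.89 -0.16  0.11 -0.15]
ex [0.51 0.07 0.23] [-0.    0.18 -0.87 -0.1   0.04 -0.06]
exhi [0.48 0.07 0.46] [-0.01 -0.13 -0.5   0.57  0.05 -0.06]
33
pick [0.44 0.27 0.17] [ 0.34  0.33 -0.84 -0.09  0.31 -0.51]
pre [0.44 0.27 0.27] [ 0.34  0.15 -0.72  0.21  0.31 -0.51]
hi [0.44 0.27 0.47] [ 0.34 -0.02 -0.34  0.76  0.31 -0.51]
mid [ 0.49 -0.09  0.45] [-0.4  -0.11 -0.51  0.55  0.29 -0.38]
rhi [ 0.5  -0.24  0.45] [-0.68  0.05 -0.34  0.65  0.44 -0.63]
rlow [ 0.52 -0.24  0.22] [-0.64  0.34 -0.69 -0.    0.43 -0.59]
ins [ 0.52 -0.17  0.21] [-0.52  0.29 -0.8  -0.11  0.36 -0.48]
end [0.51 0.02 0.21] [-0.11  0.22 -0.94 -0.27  0.12 -0.14]
ex [0.
[... 843 characters left out ...]
.01 -0.02 -0.3 ]
0 -0.3 [-0.39  0.21 -0.73  0.53  0.05 -0.46]
0 -0.2 [-0.3   0.36 -0.48  0.63  0.04 -0.37]
0 -0.12 [-0.25  0.48 -0.25  0.73  0.03 -0.32]
10 -0.3 [-0.46  0.12 -0.91  0.3   0.14 -0.51]
10 -0.2 [-0.35  0.26 -0.68  0.38  0.11 -0.4 ]
10 -0.12 [-0.28  0.37 -0.48  0.46  0.1  -0.34]
15 -0.3 [-0.5   0.08 -1.    0.18  0.19 -0.54]
15 -0.2 [-0.37  0.22 -0.78  0.24  0.15 -0.42]
15 -0.12 [-0.3   0.33 -0.58  0.31  0.13 -0.35]
20 -0.3 None
20 -0.2 [-0.4   0.19 -0.87  0.09  0.2  -0.43]
20 -0.12 [-0.32  0.3  -0.69  0.16  0.17 -0.36]
25 -0.3 None
25 -0.2 [-0.43  0.18 -0.97 -0.06  0.25 -0.44]
25 -0.12 [-0.34  0.28 -0.79  0.    0.21 -0.36]
max z zone x>.72 [0.11 0.14 0.15] bottle [0.64 0.41 0.14]
```

Run:
```python
from poses import *
np.set_printoptions(precision=3,suppress=True)
A=np.radians(33)
bot.move_to(*tcp(rz(SY),SG+[0,0,.3],A))
bot.move_to(*tcp(rz(SY),SG+[0,0,.09],A))
hit=bot.line_to(tcp(rz(SY),SG+[0,0,.001],A)[0],until_force=10);print(hit)
bot.grasp(60);s=bot.read_state();print(s["time"],s["width"],s["ft_force"])
bot.line_to(tcp(rz(SY),SG+[0,0,.08],A)[0],speed=.2)
bot.move_to(*tcp(rz(SY),SG+[0,0,.3],A))
s=bot.read_state();print(s["time"],s["width"],s["ft_force"],s["wrist_torque"])
p=bot.capture("scene");save(p,"s1")
c=cv2.resize(p["color"][100:330,180:440],None,fx=3,fy=2.6)
c=cv2.resize(p["color"][60:300,180:440],(650,600),interpolation=cv2.INTER_CUBIC)
cv2.imwrite("pics/s1c.png",c[:,:,::-1])
```

```text
False
6.8833 0.02935157987958686 [-2.123 -3.114  6.493]
8.3083 0.02934874558712554 [ 0.421  0.525 -2.539] [-0.613  0.436 -0.009]
```

View pics/s1c.png

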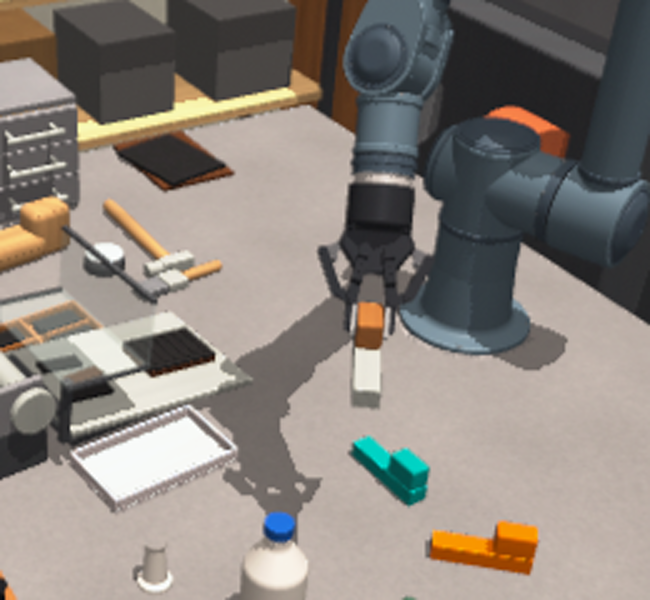

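The scraper is held straight and level in the gripper (width 29 mm, lift 2.5 N, matching its mass). Now going around to the stock side, in under the guard, and pressing down.

Run:
```python
from poses import *
np.set_printoptions(precision=3,suppress=True)
A=np.radians(33);X=-.013
def st(n):
    s=bot.read_state();print(n,round(s["time"],2),s["ft_force"],s["wrist_torque"],ramp[0].T@(s["position"]-onramp(X,0,0,A)[0]))
bot.move_to(*onramp(X,0,.25,A))
bot.move_to(*onramp(X,-.152,.24,A));
bot.move_to(*onramp(X,-.152,.06,A));st("side")
bot.line_to(onramp(X,-.152,.009,A)[0],until_force=8);st("low")
print(bot.line_to(onramp(X,-.076,.009,A)[0],until_force=8));st("in")
print(bot.line_to(onramp(X,-.076,-.006,A)[0],speed=.03,until_force=9));st("press")
bot.sleep(.3);st("press2")
p=bot.capture("top");save(p,"t2")
c=cv2.resize(p["color"][95:245,200:360],(640,600),interpolation=cv2.INTER_CUBIC)
cv2.imwrite("pics/t2c.png",c[:,:,::-1])
```

```text
side 11.37 [ 0.306 -0.52  -0.67 ] [-0.066  0.765 -0.039] [ 0.001 -0.152  0.061]
low 11.86 [ 0.54   0.574 -1.318] [-0.063  0.774  0.019] [ 0.001 -0.153  0.011]
False
in 12.52 [ 0.88   0.257 -0.995] [-0.082  0.817 -0.033] [ 0.001 -0.076  0.01 ]
True
press 12.88 [ 1.161 -0.593  1.601] [-0.075  0.206 -0.115] [ 0.001 -0.077  0.002]
press2 13.18 [ 2.42  -2.037  3.786] [-0.306 -0.203 -0.184] [ 0.001 -0.077  0.002]
```

View pics/t2c.png

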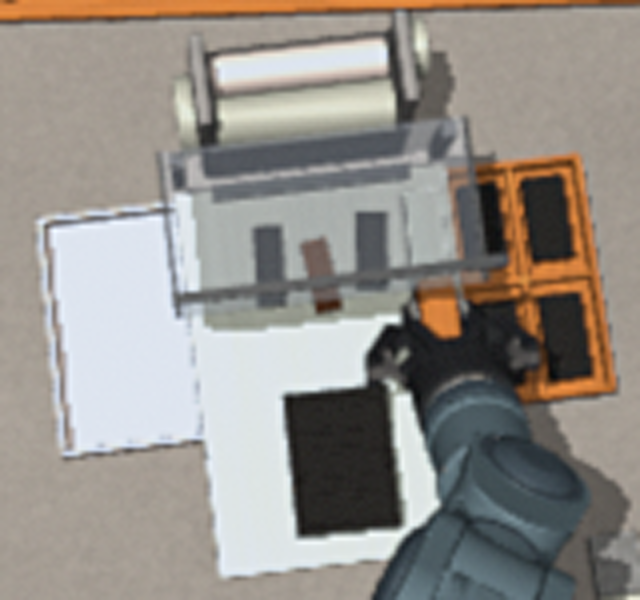

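The bar is flat on the plate between the right-hand chip (372,250) and the plate edge, and all three chips are untouched. Wiping now.

Run:
```python
from poses import *
np.set_printoptions(precision=3,suppress=True)
A=np.radians(33);X=-.013
def st(n):
    s=bot.read_state();print(n,round(s["time"],2),s["ft_force"],s["wrist_torque"],ramp[0].T@(s["position"]-onramp(X,0,0,A)[0]));return s
h=.0012
for h in (.0012,.0004,-.0004,-.0012):
    bot.line_to(onramp(X,-.076,h,A)[0],speed=.02);bot.sleep(.1);s=st(h)
    if s["ft_force"][2]>6: break
for y in (-.04,0,.04,.07,.095,.120):
    bot.line_to(onramp(X,y,h,A)[0],speed=.08);s=st(y)
    if s["ft_force"][2]>22: h+=.001
    if s["ft_force"][2]<3: h-=.0008
bot.sleep(.3)
p=bot.capture("top");save(p,"t3")
c=cv2.resize(p["color"][95:245,200:360],(640,600),interpolation=cv2.INTER_CUBIC)
cv2.imwrite("pics/t3c.png",c[:,:,::-1])
```

```text
0.0012 13.57 [ 0.649 -3.766  4.978] [-0.472 -0.375 -0.476] [ 0.    -0.076  0.002]
0.0004 13.93 [-5.84  -2.878 13.491] [-0.238 -0.18  -0.305] [ 0.    -0.076  0.002]
-0.04 14.53 [-1.988 -1.059 11.36 ] [-0.088 -0.325 -0.241] [ 0.001 -0.04   0.002]
0 15.18 [-2.052 -1.55  11.069] [-0.115 -0.442 -0.258] [ 0.001 -0.     0.002]
0.04 15.82 [-1.164 -1.784 10.668] [-0.188 -0.466 -0.311] [0.001 0.04  0.002]
0.07 16.35 [-0.731 -0.576 10.788] [-0.117 -0.451 -0.208] [0.001 0.07  0.002]
0.095 16.81 [-0.734 -1.572 10.966] [-0.116 -0.517 -0.179] [0.001 0.095 0.002]
0.12 17.27 [-1.867 -1.428 11.926] [-0.306 -0.511 -0.26 ] [0.001 0.12  0.002]
```

View pics/t3c.png

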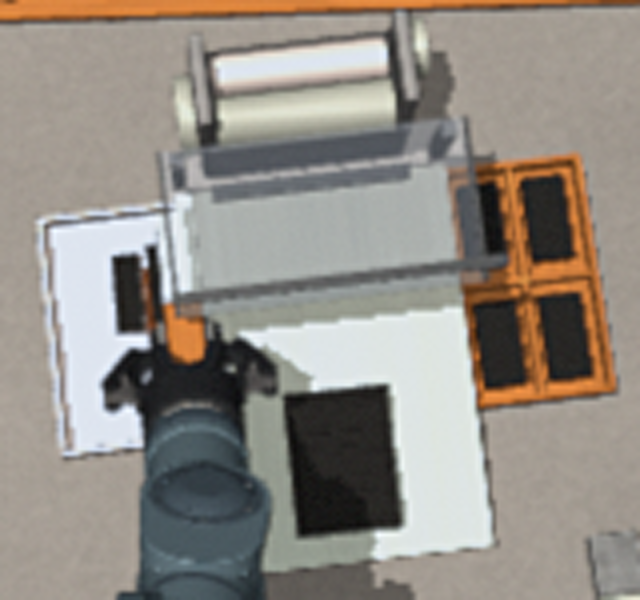

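Chips are in the tray around (128,290). One at (152,260) seems to stand against the near side, so I'll clear the bar outward, lift away and look again.

Run:
```python
from poses import *
np.set_printoptions(precision=3,suppress=True)
A=np.radians(33);X=-.013
def st(n):
    s=bot.read_state();print(n,round(s["time"],2),s["ft_force"],s["width"]);return s
bot.line_to(onramp(X,.130,.0012,A)[0],speed=.08);st(1)
bot.line_to(onramp(X,.157,.004,A)[0],speed=.1);st(2)
bot.line_to(onramp(X,.157,.05,A)[0],speed=.15)
bot.move_to(*onramp(X,.17,.25,A));st(3)
bot.move_to(*tcp(rz(SY),SG+[0,0,.25],A));st(4)
p=bot.capture("top");save(p,"t4");np.savez("t4.npz",w=cloud(p),c=p["color"])
c=cv2.resize(p["color"][105:225,200:328],(640,600),interpolation=cv2.INTER_CUBIC)
cv2.imwrite("pics/t4c.png",c[:,:,::-1])
w=cloud(p);print(w[140:180,225:245:3,2][::4])
```

```text
1 17.89 [-3.692 -0.69   9.743] 0.029318754392414135
2 18.32 [-0.021  0.429 -2.232] 0.029310757925602608
3 19.59 [ 0.836 -0.021 -3.105] 0.029524617201957235
4 20.64 [ 0.119 -1.004 -1.297] 0.029125937974160507
[[-0.    -0.008  0.    -0.007 -0.003  0.141  0.144]
 [ 0.007  0.002  0.002 -0.007 -0.001 -0.002  0.138]
 [ 0.025  0.03   0.022  0.022  0.017  0.017  0.139]
 [ 0.009  0.016  0.003  0.007  0.007 -0.004  0.136]
 [ 0.008  0.002  0.     0.005  0.017  0.019  0.13 ]
 [ 0.003  0.009  0.014  0.012  0.015  0.016  0.139]
 [-0.     0.002  0.01   0.012  0.017  0.02   0.136]
 [ 0.003  0.01   0.012  0.011  0.008  0.018  0.135]
 [ 0.004  0.005  0.015  0.017  0.008  0.02   0.021]
 [ 0.006  0.007  0.011  0.016  0.014  0.019  0.01 ]]
```

View pics/t4c.png

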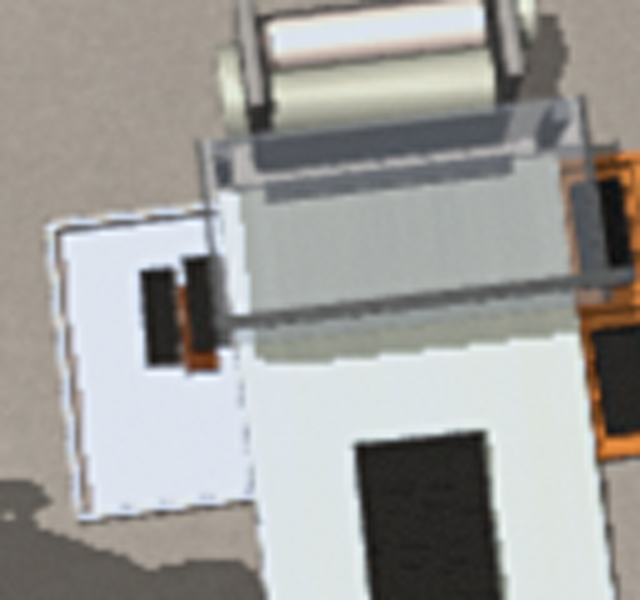

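All three chips lie inside the tray, the ramp is clear and the blank hasn't moved. Next I put the scraper back on its spot, then push the blank with the shut fingers.

Run:
```python
from poses import *
np.set_printoptions(precision=3,suppress=True)
A=np.radians(33)
def st(n):
    s=bot.read_state();print(n,round(s["time"],2),s["ft_force"],s["width"],s["position"][2]);return s
bot.move_to(*tcp(rz(SY),SG+[0,0,.05],A))
bot.line_to(tcp(rz(SY),SG+[0,0,.006],A)[0])
print(bot.line_to(tcp(rz(SY),SG+[0,0,-.004],A)[0],speed=.02,until_force=6));st("down")
print(tcp(rz(SY),SG,A)[0][2])
bot.sleep(.2);bot.gripper_open();bot.sleep(.2);st("open")
# back off upward
bot.line_to(tcp(rz(SY),SG+[0,0,.10],A)[0],speed=.2)
bot.move_to(*tcp(rz(SY),SG+[0,0,.2],A));st("up")
r=lambda a:np.radians(a)
for a,x,z in ((13,-.3,.12),(13,-.3,.008),(21,-.2,.008),(21,-.115,.008)): print(bot.inverse_kinematics(*fing(x,.005,z,r(a))))
bot.grasp(20);bot.move_to(*fing(-.30,.005,.12,r(13)));st("over")
p=bot.capture("top");save(p,"t5");np.savez("t5.npz",w=cloud(p),c=p["color"])
c=np.hstack([cv2.resize(p["color"][185:240,120:175],(390,390)),cv2.resize(p["color"][150:240,240:330],(390,390))])
cv2.imwrite("pics/t5c.png",c[:,:,::-1])
```

```text
True
down 22.33 [0.058 0.471 2.089] 0.029414151104564953 0.17126047653669707
0.16999393803154073
open 23.32 [-0.665 -0.117  0.165] 0.08561376536914918 0.16967564706015126
up 24.45 [-1.235 -0.07  -0.394] 0.08541875988297994 0.36931235524052575
[-0.502 -0.115 -0.79   0.615  0.178 -0.548]
[-0.483  0.087 -0.959  0.239  0.172 -0.53 ]
[-0.402  0.182 -0.892  0.071  0.209 -0.429]
[-0.321  0.298 -0.693  0.141  0.175 -0.354]
over 26.85 [-0.325 -0.8    0.311] 0.00011001659134520329 0.30921851641553993
```

View pics/t5c.png

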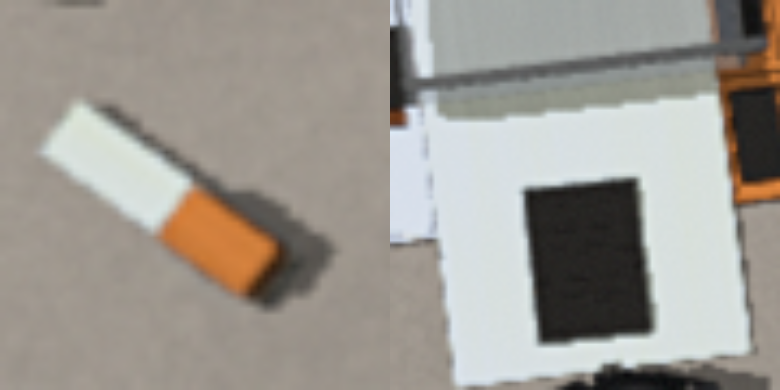

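The scraper stands upright where it was and the blank is unmoved. Now the push.

Run:
```python
from poses import *
np.set_printoptions(precision=3,suppress=True)
r=lambda a:np.radians(a)
def st(n,x,a):
    s=bot.read_state();print(n,round(s["time"],2),s["ft_force"],ramp[0].T@(s["position"]-fing(0,.005,.008,r(a))[0]));return s
bot.line_to(fing(-.30,.005,.010,r(13))[0],speed=.12,until_force=8);st("down",0,13)
print(bot.line_to(*fing(-.2,.005,.008,r(21)),speed=.06,until_force=15));st("mid",0,21)
print(bot.line_to(fing(-.14,.005,.008,r(21))[0],speed=.05,until_force=15));st("near",0,21)
print(bot.line_to(fing(-.112,.005,.008,r(21))[0],speed=.02,until_force=22));st("home",0,21)
bot.sleep(.5);st("hold",0,21)
p=bot.capture("top");save(p,"t6");np.savez("t6.npz",w=cloud(p),c=p["color"])
c=cv2.resize(p["color"][125:245,230:358],(640,600),interpolation=cv2.INTER_CUBIC);cv2.imwrite("pics/t6c.png",c[:,:,::-1])
```

```text
down 27.97 [-0.507 -0.106 -0.007] [-0.3   -0.     0.002]
False
mid 29.41 [0.676 0.357 0.163] [-0.2 -0.   0. ]
False
near 30.76 [-0.4    0.396  0.086] [-0.14 -0.    0.  ]
True
home 31.84 [-0.06   0.27  -0.251] [-0.121  0.001 -0.002]
hold 32.34 [ 1.012 -0.676  0.576] [-0.122  0.001 -0.003]
```

View pics/t6c.png

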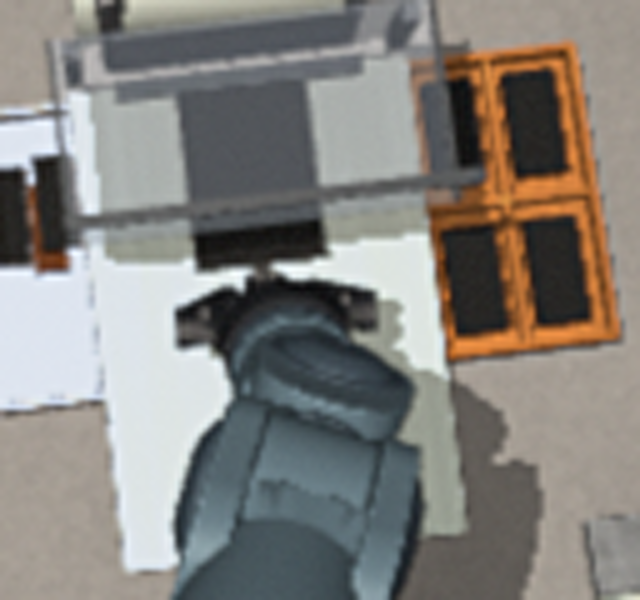

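The blank's front is at the stop line and the force stop triggered at the expected position. Now pressing in steps to confirm it is firmly home.

Run:
```python
from poses import *
np.set_printoptions(precision=3,suppress=True)
r=np.radians(21)
def st(n):
    s=bot.read_state();print(n,round(s["time"],2),s["ft_force"],s["wrist_torque"],ramp[0].T@(s["position"]-fing(0,.005,.008,r)[0]));return s
for x in np.arange(-.1215,-.1135,.0007):
    hit=bot.line_to(fing(x,.005,.007,r)[0],speed=.01,until_force=35);bot.sleep(.1);s=st((round(x,4),hit))
    f=ramp[0][:,0]@s["ft_force"]
    if f<-25 or hit: break
bot.sleep(.5);st("hold")
bot.line_to(fing(-.15,.005,.010,r)[0],speed=.08);st("back")
bot.move_to(*fing(-.24,.005,.16,r)) 
bot.move_j([-1.417,0.377,0.081,1.274,0,1.46])
p=bot.capture("top");save(p,"t7");np.savez("t7.npz",w=cloud(p),c=p["color"])
c=cv2.resize(p["color"][95:245,200:360],(640,600),interpolation=cv2.INTER_CUBIC);cv2.imwrite("pics/t7c.png",c[:,:,::-1])
st("end")
```

```text
(np.float64(-0.1215), False) 32.87 [-0.194 -0.032  0.362] [-0.009  0.406 -0.008] [-0.121 -0.    -0.001]
(np.float64(-0.1208), False) 33.22 [ 0.47  -0.132  0.166] [-0.065  0.355  0.001] [-0.121  0.    -0.001]
(np.float64(-0.1201), False) 33.57 [-0.201  0.121 -0.707] [0.029 0.422 0.009] [-0.12   0.    -0.001]
(np.float64(-0.1194), False) 33.92 [-3.006 -0.394  1.395] [-0.083  0.785 -0.027] [-0.12   0.    -0.001]
(np.float64(-0.1187), False) 34.27 [-5.441 -0.553  1.64 ] [-0.132  1.079 -0.054] [-0.12   0.    -0.001]
(np.float64(-0.118), False) 34.62 [-6.955 -0.69   3.499] [-0.149  1.257 -0.042] [-0.119  0.    -0.002]
(np.float64(-0.1173), False) 34.97 [-7.832 -1.219  4.626] [-0.229  1.456 -0.053] [-0.119  0.    -0.002]
(np.float64(-0.1166), False) 35.32 [-10.321  -2.063   5.513] [-0.228  1.697 -0.065] [-0.119  0.    -0.002]
(np.float64(-0.1159), False) 35.67 [-13.404  -1.721   8.497] [-0.269  1.947 -0.098] [-0.119  0.    -0.002]
(np.float64(-0.1152), False) 36.02 [-16.777  -2.396   9.538] [-0.384  2.114 -0.114] [-0.118  0.    -0.002]
(np.float64(-0.1145), False) 36.37 [-17.313  -2.533  12.312] [-0.361  2.345 -0.12 ] [-0.118  0.    -0.002]
(np.float64(-0.1138), False) 36.72 [-15.249  -3.515   6.631] [-0.487  2.46  -0.19 ] [-0.118  0.    -0.003]
hold 37.22 [-15.073  -3.531   5.605] [-0.579  2.363 -0.189] [-0.118  0.    -0.003]
back 37.82 [ 0.696 -1.096  0.113] [-0.005  0.385 -0.001] [-0.149 -0.     0.002]
end 40.62 [ 0.444 -0.457  0.213] [ 0.033 -0.05  -0.001] [-0.508 -0.44   0.24 ]
```

View pics/t7c.png

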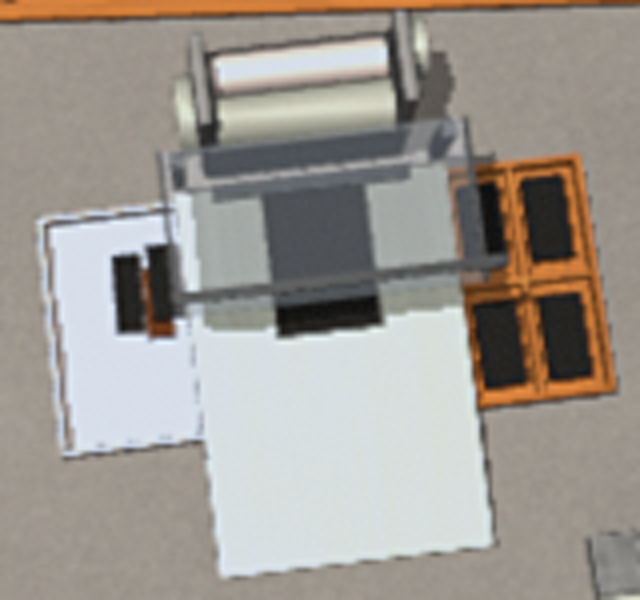

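The blank appears at the stop with its rear edge near crop y≈322–336. I'll measure its squareness and gap at sub-pixel level.

Run:
```python
from poses import *
np.set_printoptions(precision=2,suppress=True,linewidth=200)
def edge(c,v0,v1,u0,u1,thr,sign):  # first crossing per column, sign +1: dark->bright downward
    g=cv2.cvtColor(c,cv2.COLOR_RGB2GRAY).astype(float);out=[]
    for u in range(u0,u1):
        col=g[v0:v1,u]
        for i in range(len(col)-1):
            a,b=col[i],col[i+1]
            if (sign>0 and a<thr<=b) or (sign<0 and a>=thr>b): out.append((u,v0+i+(thr-a)/(b-a)));break
    return np.array(out)
def rep(n,e,z):
    l=unp(e,ramp,z)*1000;k=np.polyfit(l[:,1],l[:,0],1);rs=l[:,0]-np.polyval(k,l[:,1]);m=abs(rs)<2;k=np.polyfit(l[m,1],l[m,0],1)
    print(n,len(l),m.sum(),"yaw deg",np.degrees(np.arctan(k[0])),"x at y=5:",np.polyval(k,5),"y range",l[:,1].min(),l[:,1].max())
t5=np.load("t5.npz")["c"];t7=np.load("t7.npz")["c"];t4=np.load("t4.npz")["c"];t0=np.load("top0.npz")["c"]
rep("ref rear t0",edge(t0,222,238,277,299,130,1),0)
rep("ref front t0",edge(t0,183,200,273,295,130,-1),.016)
rep("ramp foot t0",edge(t0,222,243,259,320,190,1) if 0 else edge(t0,226,244,259,320,190,-1),0)
rep("rear t7",edge(t7,173,186,271,294,130,1),0)
print(cv2.cvtColor(t7,cv2.COLOR_RGB2GRAY)[128:150,[255,262,270,276,282,288,294,298]].T)
print(cv2.cvtColor(t4,cv2.COLOR_RGB2GRAY)[128:150,[255,262,270,276,282,288,294,298]].T)
```

```text
ref rear t0 22 22 yaw deg -0.4328173921630165 x at y=5: -276.8934391683008 y range -30.177022734175956 37.06068969855726
ref front t0 22 22 yaw deg -0.4754437380554761 x at y=5: -162.66958444487764 y range -28.183522832495104 38.772562334685006
ramp foot t0 61 61 yaw deg -1.2201347171115433 x at y=5: -299.5141429350611 y range -95.251452406566 97.09171256231724
rear t7 23 23 yaw deg -1.0890341768422573 x at y=5: -115.15767298928876 y range -31.28631705697328 39.9021105215276
[[161 144 121 116 103  83  82  84  83  81  85 126 166 121 104 103 108 129 169 169 166 168]
 [148 132 125 110  84  83  82  82  82  81 118 167 131 106 104 102 124 170 170 167 168 166]
 [136 126 114  85  81  84  82  82  80 117 166 130 106 106 101  82  80  82  82  81  81  83]
 [125 123  92  81  82  84  82  82  97 131 139 106 104 101  84  80  80  85  83  81  81  82]
 [128 102  81  82  81  82  83  99 145 165 116 103 102  93  81  82  82  81  82  81  82  82]
 [117  82  81  82  84  80  84 125 170 130 104 105 105  86  81  81  81  80  82  81  83  81]
 [ 89  80  82  83  82  82 112 158 139 103 102  96 115 168 170 167 166 168 168 168 168 168]
 [ 84  80  82  81  81  91 134 164 114 103 104 109 138 168 167 168 166 165 167 166 167 166]]
[[168 150 125 118 109  85  84  88  84  84  87 130 169 125 108 107 112 134 176 175 174 173]
 [153 137 130 114  86  85  85  86  85  85 124 172 137 109 109 107 130 175 175 174 172 174]
 [142 131 119  88  86  85  85  85  85 121 171 135 109 108 102 122 176 175 173 172 172 173]
 [134 128  94  83  86  85  85  84  99 136 143 110 106 101 113 163 173 171 171 172 172 173]
 [134 106  84  85  85  86  84 103 152 170 120 105 107 113 143 173 171 171 172 171 172 170]
 [122  85  84  84  86  84  88 129 176 135 108 108 109 130 173 172 170 170 171 170 170 171]
 [ 93  82  88  85  85  83 116 163 143 108 106 101 116 173 176 173 172 172 171 171 173 173]
 [ 84  83  84  84  83  94 141 169 119 106 107 114 144 175 173 172 173 171 172 173 173 174]]
```

The blank is square: its rear edge is at −1.09° against −1.22° for the ramp foot in the same frame. Its rear is 184.4 mm above the foot (185 is ideal) and no bright gap shows at the stop. Handing in.

```bash
python3 -c "
from h import *
print(bot.finish_job(), bot.read_state()['time'])"
```

```text
the job is handed in; nothing more can be done
the job is handed in; nothing more can be done
```

The job is done and handed in at about 41 s of the 72 s allowed. `finish_job` gives no verdict.

- **Offcuts:** I gripped the scraper leaning back 33° and brought it in under the guard from the stock-box side. I pressed it on the plate at about 11 N and wiped all three offcuts into the metal tray in one stroke. The last pictures show all three in the tray and the ramp clear. Two of them lie partly on top of each other, below the rim as far as the noisy depth readings tell.
- **Scraper:** I put it back on its original spot on the bench. A picture taken after release shows it standing upright.
- **Blank:** I pushed it up with the shut fingertips and pressed it home.
  - **Squareness:** it is square to the ramp foot within about 0.15°.
  - **Position:** its rear edge is 184.4 mm above the foot (185 mm expected), and no gap shows at the stop.

**Press force:** my stepped press was set to stop at 25 N along the ramp, but it levelled off at about 17 N as the fingertip slid slightly down the blank's rear face. The first contact had already tripped the 22 N force stop. The pictures show no sign that this mattered.

I saw nothing else moved in the views I checked, but I did not measure the bystander objects again at the end.

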